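Lock the board in the repair fixture with the T-key

ROBOT

A 6-joint arm with a two-finger parallel gripper is mounted at the origin on the work surface. World frame = base frame: x ahead of the robot, y to its left, z up, the work surface at z = 0. Lengths are in m, angles in rad, forces in N, time in s.
With the tool pointing down it reaches from about 0.35 to 0.975 m from the base axis. Payload 4.9 kg.
Tool frame: the origin (TCP) lies midway between the tips of the shut fingers; the grasp point (between the pads) lies behind it (manip.grasp_offset is the y of the grasp point in the tool frame, in m); y points along the fingers, z is the direction in which the jaws open and shut, and the axes are right-handed (so a half turn about y gives the same grasp; the last joint's range is limited). The gripper opens to 85 mm and grips with 20 to 120 N. Pads are 22 mm wide; open, the fingers measure 114 mm over their backs; the gripper's body (76 mm by 85 mm) begins 54 mm behind the grasp point. The pads swing forward as they close: fully open they stand 13 mm farther back than shut.
Start: joints at [1.127, 0.053, 1.613, -0, 1.476, -0.119], TCP at [0.199, 0.592, 0.231] pointing down, gripper open.
Joint ranges: [-3.01, 3.01], [-1.01, 2.22], [0.06, 2.58], [-1.02, 4.17], [0.09, 2.62], [-3.14, 3.14]. Speed limits (rad/s): [2.57, 2.57, 3.14, 3.14, 3.14, 3.14].

INTERFACE

Orientations are given as a unit quaternion [w, x, y, z].
In Python, from plant import manip gives the robot as it stands. The module is installed in compiled form; this text tells all that it offers.
- The arm moves only by the shell command python3 -m jog 'ROWS'. ROWS is a JSON object of lists of equal length, an entry for each row: "offset": the shift along the world's x, y, z in units of 50 mm (1.0 is 50 mm), a list of three; "angular": the turn, a rotation vector about the world's x, y, z in units of 6 degrees (1.0 is 6 degrees), a list of three; "jaw": the finger opening in mm, from 0 to 85.4. In form: {"offset": [[tx, ty, tz], ...], "angular": [[ax, ay, az], ...], "jaw": [jaw, ...]}. A call has 1 to 12 rows; each row shifts and turns the commanded pose from where the row before left it; what a row does not reach is not made up. A row lasts 1/10 s, in which the tool goes at most 50 mm and 8.59 degrees, less where a joint would pass 70% of its speed; a pose out of reach is approached as far as the arm can. A call is refused whole if a number of a shift passes 1 or a number of a turn 1, either way. A call with a gripper value outside its range is refused whole. The fingers move at their own pace and stop on an object; the grip force is fixed at half the most. Time passes only in rows, so rows that do not move let the fingers close. It gives the time, the measured TCP pose, the force and the opening at its end, in the units of the state.
- manip.state(): the state, without advancing time (a new reading comes with each control period).
- manip.grab_frame(name): name is "scene" or "top"; returns the picture (480x640x3 uint8, blue, green, red); there is no depth.
- manip.camera_model(name): a dict with "fx", "fy", "cx", "cy" (pixels), "rvec" (rotation vector, rad) and "tvec" (3), from world to camera coordinates, as OpenCV has them. Camera axes: x right, y down, z forward; pixel columns grow to the right and rows downward; lengths in m; the calibration is good to about 2 mm. A picture is of the moment at which its call begins. camera_model takes no time and is no camera call.
- manip.job_done(): hands the job in, once; it reports no verdict.
The state is a dict: "time": time; "joint_pos": joint angles; "joint_vel": joint speeds; "joint_efforts": joint torques, N m; "tool_pos": TCP position; "tool_rot": TCP orientation; "contact_force": force on the tool from outside, world axes, zero at the start; "ft_torque": the same for the moment, N m; "gripper_width": opening from 0.0 (shut) to 1.0 (fully open).
Only numpy, scipy, OpenCV 4.12 (cv2) and the standard library are available. Lean on these libraries where they do the work, as an engineer would, in place of code of your own. Each camera call takes 0.05 s, during which the arm holds its last target.

TASK

Take the T-key out of its stand, lower it down the deep well of the repair fixture onto the sprung square stem at the bottom, feeling gently for the angle at which the socket drops over the stem, and turn it clockwise (seen from above) until the latch meets its stop over the circuit board. Never force the key, keep the gripper off the fixture and work the latch only with the key. Then draw the key out, stand it back upright in its stand and let go; leave the other things on the bench undisturbed.

Things in the scene. Friction and masses are not known exactly. Their poses are not given: they have to be found in the camera images.
- fixture: Heavy fixed board-repair fixture, 150 (its x) x 140 (y) x 145 mm high. Origin at the centre of its underside, z up. It is set with its -x side away from the robot. Over its -x half lies a green circuit board, top 16 mm up. At its +x half stands a grey tower (x = +5 to +75 mm, full width, 145 mm high) with the round well, open down to the steel latch stem. Never push or twist the key hard against it (30 N is too much).
- well_mouth (a point): Centre of the mouth of the well, level with the tower's top, 145 mm above the bench, at fixture x = +40 mm, y = 0. The well is round, 52 mm in diameter, vertical. Axes as the fixture.
- stem_rest_top (a point): Point on the well's axis at the top of the unpressed square stem, 80 mm below the mouth, 65 mm above the bench. Fixed to the fixture, with its axes: does not follow the stem. The stem is 20 mm square, 37 mm long, its top 2.5 mm stepped in to 18.5 mm square. Sprung: it gives straight down up to 8 mm (2 N at first, 7 N fully down), then stops hard.
- stem_foot (a point): Point on the well's axis at the stem's foot, 25 mm above the bench, axes as the fixture (it does not follow the stem). The stem's own angle is not measured: it is fitted to the latch at an unknown angle: with the latch at 0 its flats stand turned anywhere from 0.2 to 1.2 rad clockwise (from above) from fixture x and y. It resists turning with about 0.15 N m, then carries the latch round, springily (2 N m per rad).
- latch (a joint): Angle of the latch arm, rad: starts at 0 to 0.1, the arm drawn in under the tower; grows clockwise seen from above, the stem driving it; hard stop at 0.9, where the 62 mm steel arm, 20 to 25 mm above the bench, points to fixture -x over the circuit board's edge. Stays where it is left. Past the stop the twist builds up steeply: 0.3 N m is too much.
- key_bar (a point): Centre of the T-key's cross bar: steel, 90 mm long (key x) x 16 mm wide (key y) x 14 mm high, 160 mm above the key's foot. Key z points up along the round shank, 12 mm in diameter. The key weighs about 0.28 kg. It can be gripped from above across the bar's 16 mm.
- key_foot (a point): Centre of the key's lower end, where its square socket opens downward: 29.4 mm square outside, 21.4 mm inside, 32 mm deep, flats parallel to key x and y. Fully home, the foot is about 32 mm below stem_rest_top. Unless its angle matches the stem's to about 0.07 rad (any quarter turn will do) it only pushes the stem down, 8 to 10 mm at most.
- stand_floor (a point): Centre of the floor inside the key's stand, a fixed black round cup: inner diameter 48 mm, outer 60 mm (foot flange 84 mm), rim 62 mm above the bench, inner floor 8 mm above it. The key stands upright in it at the start, its foot on this floor.
- capacitor: Bystander: upright blue can capacitor, 22 mm in diameter, 40 mm high; origin under its centre.
- tip_case: Bystander: clear plastic tip case with green end, 125 (x) x 24 x 21 mm; origin under its centre.
- spool: Bystander: grey solder spool, 56 mm in diameter, 42 mm high; origin under its centre.
- flux_jar: Bystander: amber jar, 48 mm in diameter, 50 mm high; origin under its centre.
- driver: Bystander: lying screwdriver, 170 mm long along its x; origin under its middle.
- tweezers: Bystander: steel tweezers lying flat, 120 mm long along x, 4 mm thick; origin under their middle.
Things that resemble listed ones, but are neither listed nor needed, are in the scene too. Of the things shaped like the part that bears key_bar, the dark steel one is meant. There is more than one size of the part that bears stand_floor; the job needs the larger.

How it is judged:
On the way, in this order (a step that is already met when the one before it is completed fails the run):
1. the key's socket is over the stem, foot at least 24 mm below the stem's rest top and within 6 mm of the well's axis, before the latch has turned past 0.45 rad (z of key_foot in the frame of stem_rest_top below -0.024 m and horizontal distance between key_foot and stem_rest_top below 0.006 m and value of joint latch below 0.45 rad), for 0.1 s.
2. the latch is turned to its stop (above 0.8 rad) with the key still at least 20 mm down on the stem (value of joint latch above 0.8 rad and z of key_foot in the frame of stem_rest_top below -0.02 m and horizontal distance between key_foot and stem_rest_top below 0.006 m), for 0.1 s.
At the end, for the whole second after the job is handed in: The latch stands above 0.8 rad (its stop is at 0.9), and the key stands released and at rest in its stand: foot within 14 mm of the cup's centre and 6 mm of its floor, upright within 0.12 rad (value of joint latch above 0.8 rad and horizontal distance between key_foot and stand_floor below 0.014 m and z of key_foot in the frame of stand_floor below 0.006 m and angle between key_bar's own z axis and vertical below 0.12 rad and linear speed of key below 0.02 m/s and contact force between the fingers and key below 0.1 N); the robot touches nothing.
It fails at once if the key is pressed against the fixture, stem or latch with more than 30 N (contact force between key and fixture above 30 N).
It fails at once if the robot touches the fixture or its latch with more than 3 N (contact force between any of the fingers, the arm and fixture above 3 N).
It fails at once if a bystander is moved more than 25 mm (distance of any of capacitor, tip_case, spool, flux_jar, driver, tweezers from where it was at the start of the episode above 0.025 m).
It also fails if it takes over 69 s, if anything falls off the work surface, if the arm or the gripper's body presses on something with over 40 N, if the wrist force passes 120 N, or if a joint passes its speed limit or range.

## Working session

There is one attempt and no reset: what is moved stays moved. The work goes in short steps, Python scripts to look and compute and a shell command to move; the robot and the scene stay as the last step left them, time stands still between calls to the robot, and variables do not carry over. Pictures are saved under pics/ and viewed, and the job is handed in when it is done.

```bash
ls; mkdir -p pics
python3 - <<'E'
from plant import manip
import cv2
for n in ("scene","top"):
    cv2.imwrite(f"pics/{n}0.png",manip.grab_frame(n)); print(n,manip.camera_model(n))
print(manip.state()); print(manip.grasp_offset)
E
```

```text
pics
scene {'fx': 579.3937639474692, 'fy': 579.3937639474692, 'cx': 314.00794844601774, 'cy': 242.85477966361114, 'rvec': array([ 2.25676245,  1.26842955, -0.37718316]), 'tvec': array([-0.30001334, -0.3629588 ,  1.60883943])}
top {'fx': 558.6329874081935, 'fy': 558.6329874081935, 'cx': 321.6945978571052, 'cy': 241.28154323244948, 'rvec': array([ 2.13710448, -2.12869146,  0.19115013]), 'tvec': array([-0.01331946,  0.63343956,  1.19100453])}
{'time': 0.1, 'joint_pos': array([ 1.12699960e+00,  5.33213646e-02,  1.61416147e+00,  4.11100783e-05,
        1.47601745e+00, -1.18962958e-01]), 'joint_vel': array([-0.00029686, -0.00149996, -0.00310652, -0.00091099, -0.00108363,
       -0.0015948 ]), 'joint_efforts': array([ 2.47258968e-04, -3.94899273e+01, -3.71363997e+01, -7.02999660e-05,
        3.84012747e-03,  2.59977605e-05]), 'tool_pos': array([0.19919015, 0.59180836, 0.23016419]), 'tool_rot': array([-0.69715634,  0.69844416, -0.11454432,  0.11414196]), 'contact_force': array([-0.17919221, -0.47534074, -0.52712422]), 'ft_torque': array([ 0.01127316, -0.04530671, -0.02163048]), 'gripper_width': 0.997709106044152}
-0.0187
```

View pics/scene0.png

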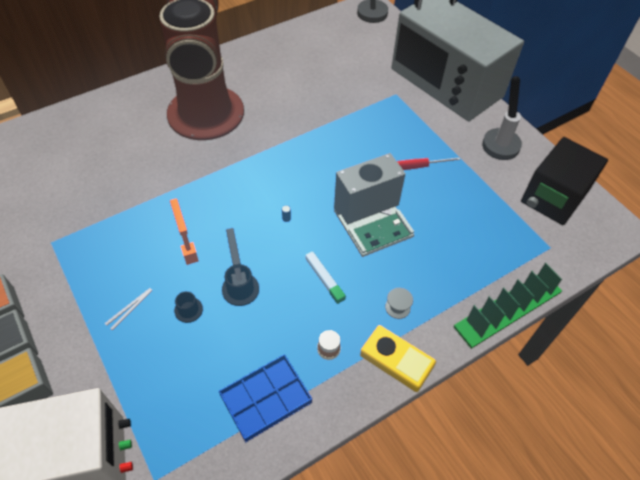

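View pics/top0.png

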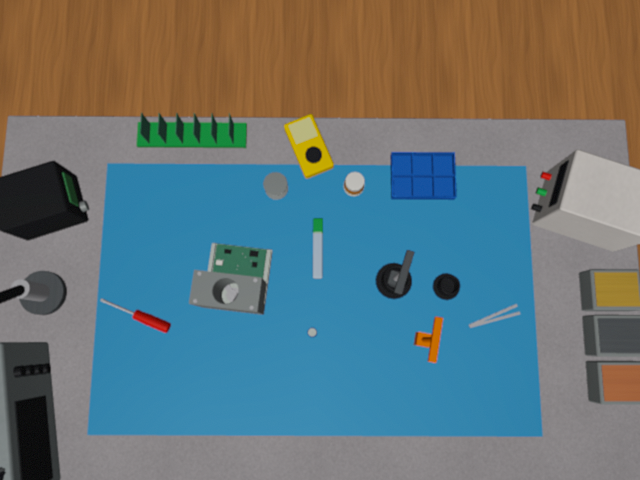

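Candidates: the dark T-key stands in the large cup at top (394,280) / scene (238,270). The orange T lying at top (430,340) / scene (185,235) is a decoy. The small empty cup at top (447,286) / scene (187,305) is also a decoy. I'll check with close crops.

```bash
cat > h.py <<'E'
import numpy as np, cv2
from plant import manip
def cam(n):
    c=manip.camera_model(n);K=np.array([[c['fx'],0,c['cx']],[0,c['fy'],c['cy']],[0,0,1]]);return K,np.array(c['rvec'],float),np.array(c['tvec'],float)
def proj(n,P):
    K,r,t=cam(n);return cv2.projectPoints(np.array(P,float).reshape(-1,1,3),r,t,K,None)[0].reshape(-1,2)
def back(n,uv,z):
    K,r,t=cam(n);R=cv2.Rodrigues(r)[0];uv=np.atleast_2d(uv);o=-R.T@t
    d=(R.T@np.linalg.inv(K)@np.c_[uv,np.ones(len(uv))].T).T
    return o+d*((z-o[2])/d[:,2])[:,None]
def crop(src,dst,x0,y0,w,h,s):
    im=cv2.imread(src)[y0:y0+h,x0:x0+w];im=cv2.resize(im,None,fx=s,fy=s,interpolation=cv2.INTER_CUBIC)
    for i in range(0,w,10):
        cv2.line(im,(i*s,0),(i*s,6 if i%50 else 14),(0,255,255),1)
        if i%20==0: cv2.putText(im,str(x0+i),(i*s,24),0,.4,(0,255,255),1)
    for i in range(0,h,10):
        cv2.line(im,(0,i*s),(6,i*s),(0,255,255),1)
        if i%20==0: cv2.putText(im,str(y0+i),(8,i*s+4),0,.4,(0,255,255),1)
    cv2.imwrite(dst,im)
E
python3 - <<'E'
from h import *
crop("pics/top0.png","pics/t_key.png",360,235,110,90,7)
crop("pics/top0.png","pics/t_fix.png",180,232,100,90,7)
crop("pics/scene0.png","pics/s_key.png",165,215,110,110,5)
crop("pics/scene0.png","pics/s_fix.png",320,145,110,115,5)
for n in("scene","top"):
    K,r,t=cam(n);R=cv2.Rodrigues(r)[0];print(n,-R.T@t,proj(n,[[0,0,0],[.5,0,0],[.5,.3,0]]))
E
```

```text
scene [ 1.17819597 -0.38552649  1.12842147] [[205.96369138 112.14188146]
 [297.6901191  239.01638001]
 [400.04671733 188.52813484]]
top [ 0.41808528 -0.0049506   1.2826126 ] [[315.44719243 538.39228106]
 [316.62964964 302.92849854]
 [185.28827068 302.42485278]]
```

View pics/t_key.png

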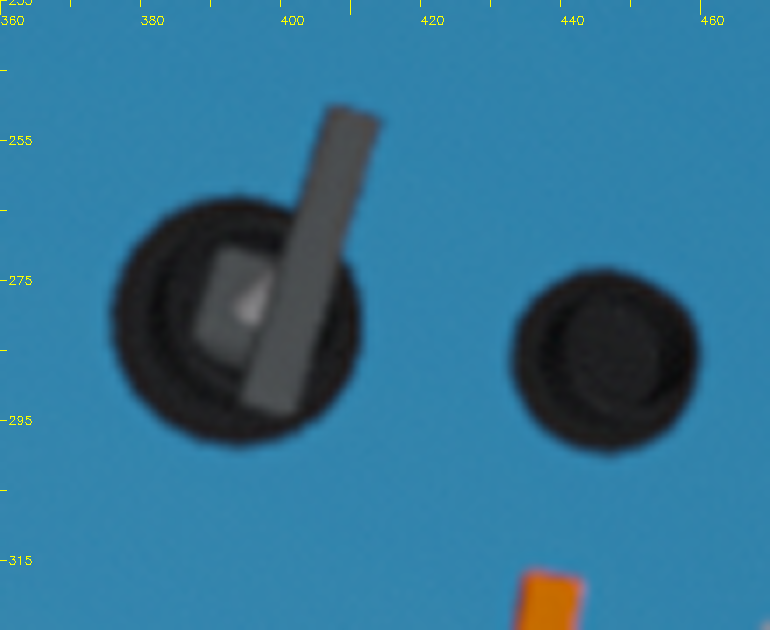

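View pics/t_fix.png

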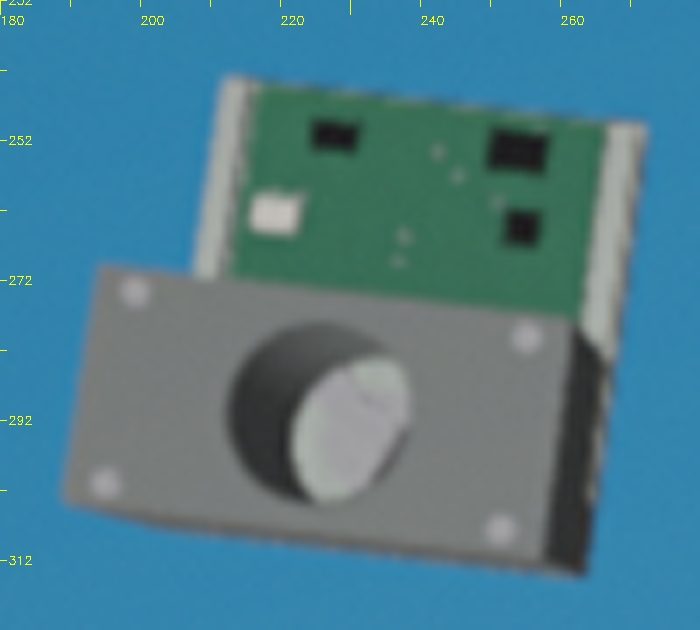

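View pics/s_key.png

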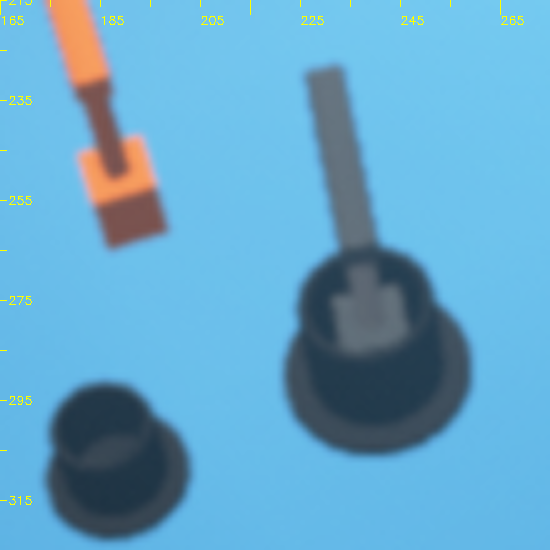

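View pics/s_fix.png

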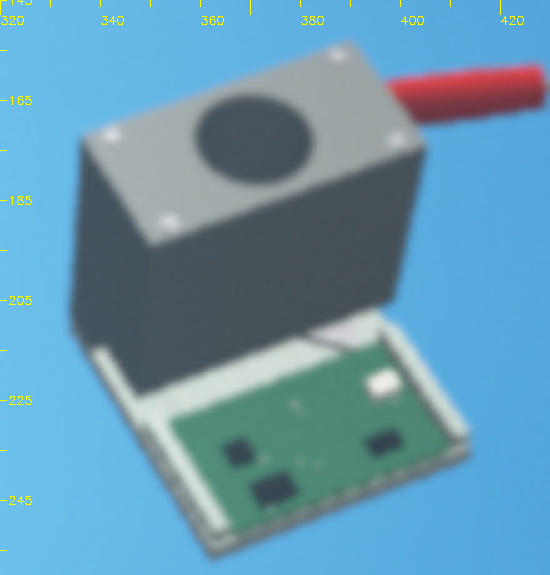

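The dark key stands in the large cup, bar corners about (407,250), (415,252), (402,294), (394,292) in top. Tower top corners are (194,269), (262,277), (258,312), (189,304), and the mouth centre is about (225.4,291). Next I compute positions.

Run:
```python
from h import *
from scipy.optimize import least_squares
np.set_printoptions(precision=4,suppress=True)
# fixture: x,y,yaw ; corners fixture coords tower top
# world yaw: fixture x -> -world x approx
T=[(194,269.4),(261.9,277.4),(257.6,312.3),(188.9,303.9),(225.4,291)]
S=[(405.4,174.4),(350,194),(336.4,173),(390.4,153),(370.8,173)]
L=np.array([[.005,-.07,.145],[.005,.07,.145],[.075,.07,.145],[.075,-.07,.145],[.04,0,.145]])
def W(p):
    c,s=np.cos(p[2]),np.sin(p[2]);return np.c_[p[0]+c*L[:,0]-s*L[:,1],p[1]+s*L[:,0]+c*L[:,1],L[:,2]]
for nm in("both","top","scene"):
    def f(p):
        r=[]
        if nm!="scene": r.append(proj("top",W(p))-T)
        if nm!="top": r.append(proj("scene",W(p))-S)
        return np.concatenate(r).ravel()
    s=least_squares(f,[.55,.2,3.1]);print(nm,s.x,"well",W(s.x)[4],"rms",np.sqrt(np.mean(s.fun**2)))
    if nm=="both":print(s.fun.reshape(-1,2))
# key bar
B=np.array([(407.1,249.7),(414.6,251.9),(402.1,294.3),(394.3,292.4)])
b=back("top",B,.175);print(b,b.mean(0));print("len",np.linalg.norm((b[0]+b[1]-b[2]-b[3])/2),"w",np.linalg.norm(b[0]-b[1]))
e1=(b[0]+b[1])/2;e2=(b[2]+b[3])/2;d=e1-e2;print("bar ang",np.arctan2(d[1],d[0]))
# stand: flange ~ top outline z=0 circ center; rim ellipse in scene
print("flange top",back("top",[(360+236/7,235+320/7)],0.0))
print("flange scene",back("scene",[(165+378/5,215+364/5)],0.002))
print("rim scene",back("scene",[(165+366/5,215+312/5)],0.062))
st=manip.state();print(proj("scene",[st['tool_pos']]),proj("top",[st['tool_pos']]))
from scipy.spatial.transform import Rotation as R
q=st['tool_rot'];print(R.from_quat(np.r_[q[1:],q[0]]).as_matrix())
```

```text
both [0.5553 0.1794 3.0299] well [0.5156 0.1839 0.145 ] rms 0.6334286418930709
[[ 0.6102 -0.0117]
 [ 0.545  -0.1437]
 [ 0.234  -0.7858]
 [ 0.3843 -0.3995]
 [ 0.6259 -0.6795]
 [ 0.5287 -1.1274]
 [ 0.3757 -0.4972]
 [-0.2595 -1.579 ]
 [ 0.189  -0.6992]
 [ 0.2243 -0.6535]]
top [0.5545 0.1803 3.029 ] well [0.5148 0.1848 0.145 ] rms 0.23287836714559748
scene [0.5573 0.1775 3.0309] well [0.5175 0.182  0.145 ] rms 0.34756199587969333
[[ 0.596  -0.1819  0.175 ]
 [ 0.5916 -0.1969  0.175 ]
 [ 0.5065 -0.17    0.175 ]
 [ 0.5102 -0.1546  0.175 ]] [ 0.5511 -0.1758  0.175 ]
len 0.08969983805038237 w 0.015606850743155171
bar ang -0.3075645436050101
flange top [[ 0.5517 -0.1774  0.    ]]
flange scene [[ 0.5493 -0.1771  0.002 ]]
rim scene [[ 0.5575 -0.1808  0.062 ]]
[[433.9635   9.9752]] [[-16.6335 462.779 ]]
[[ 0.9477 -0.0009  0.3192]
 [-0.3192 -0.0017  0.9477]
 [-0.0003 -1.     -0.0019]]
```

Run:
```python
from h import *
im=cv2.imread("pics/top0.png")[272:312,205:247]
im=cv2.resize(im,None,fx=14,fy=14,interpolation=cv2.INTER_CUBIC)
g=cv2.cvtColor(im,cv2.COLOR_BGR2GRAY)
g=cv2.createCLAHE(6,(4,4)).apply(g)
p=proj("top",[[.515,.1845,.065],[.515,.1845,.028]])
for q in p: cv2.circle(g,tuple(int(v) for v in (q-[205,272])*14+7),4,255,1)
cv2.imwrite("pics/stem.png",g); print(p)
```

```text
[[231.7365225  293.7630095 ]
 [234.26682347 295.08908909]]
```

View pics/stem.png

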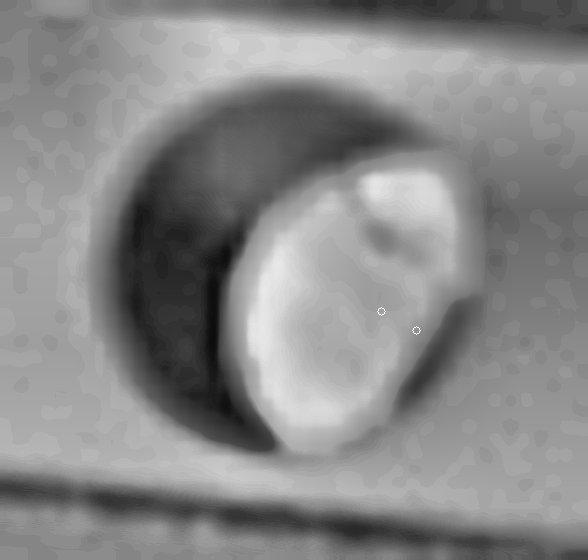

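```bash
python3 -m jog '{"offset":[[0.352,-0.768,0.07],[0.352,-0.768,0.07],[0.352,-0.768,0.07],[0.352,-0.768,0.07],[0.352,-0.768,0.07],[0.352,-0.768,0.07],[0.352,-0.768,0.07],[0.352,-0.768,0.07],[0.352,-0.768,0.07],[0.352,-0.768,0.07],[0.352,-0.768,0.07],[0.352,-0.768,0.07]],"angular":[[0,0,0.16],[0,0,0],[0,0,0],[0,0,0],[0,0,0],[0,0,0],[0,0,0],[0,0,0],[0,0,0],[0,0,0],[0,0,0],[0,0,0]],"jaw":[85,85,85,85,85,85,85,85,85,85,85,85]}'
```

```text
time: 1.3
tool_pos: [0.4108, 0.1298, 0.2731]
tool_rot: [0.699, -0.699, 0.108, -0.108]
contact_force: [0.5, 0.0, -1.1]
gripper_width: 0.994
```

```bash
python3 -m jog '{"offset":[[0.352,-0.768,0],[0.352,-0.768,0],[0.352,-0.768,0],[0.352,-0.768,0],[0.352,-0.768,0],[0.352,-0.768,0],[0.352,-0.768,0],[0.352,-0.768,0],[0,0,0],[0,0,0]],"angular":[[0,0,0],[0,0,0],[0,0,0],[0,0,0],[0,0,0],[0,0,0],[0,0,0],[0,0,0],[0,0,0],[0,0,0]],"jaw":[85,85,85,85,85,85,85,85,50,50]}'
python3 - <<'E'
from h import *
from scipy.spatial.transform import Rotation as R
st=manip.state();q=st['tool_rot'];print(st['tool_pos'],R.from_quat(np.r_[q[1:],q[0]]).as_matrix().round(4),st['joint_pos'],st['gripper_width'])
cv2.imwrite("pics/scene1.png",manip.grab_frame("scene"))
E
```

```text
time: 2.3
tool_pos: [0.5511, -0.1761, 0.2723]
tool_rot: [0.699, -0.698, 0.11, -0.108]
contact_force: [0.1, -0.1, -0.3]
gripper_width: 0.684
[ 0.55111666 -0.17606959  0.27229984] [[ 9.525e-01 -1.800e-03  3.046e-01]
 [-3.046e-01  1.300e-03  9.525e-01]
 [-2.100e-03 -1.000e+00  7.000e-04]] [-4.38018333e-01 -7.71407904e-02  1.67362344e+00  3.80110502e-04
  1.54730536e+00 -1.69933805e+00] 0.6844060287759353
```

View pics/scene1.png

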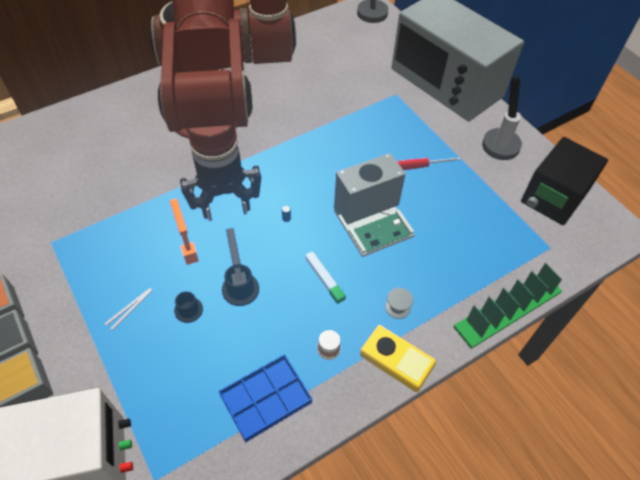

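Run:
```python
from h import *
print(proj("scene",[[.551,-.176,.272],[.551,-.176,.175],[.551+.0107,-.176+.0334,.272],[.551-.0107,-.176-.0334,.272]]))
crop("pics/scene1.png","pics/s1c.png",170,140,110,110,7)
```

```text
[[227.87809627 215.18352922]
 [233.33561279 244.6506766 ]
 [246.65540727 211.71073153]
 [208.92383765 218.68905275]]
```

View pics/s1c.png

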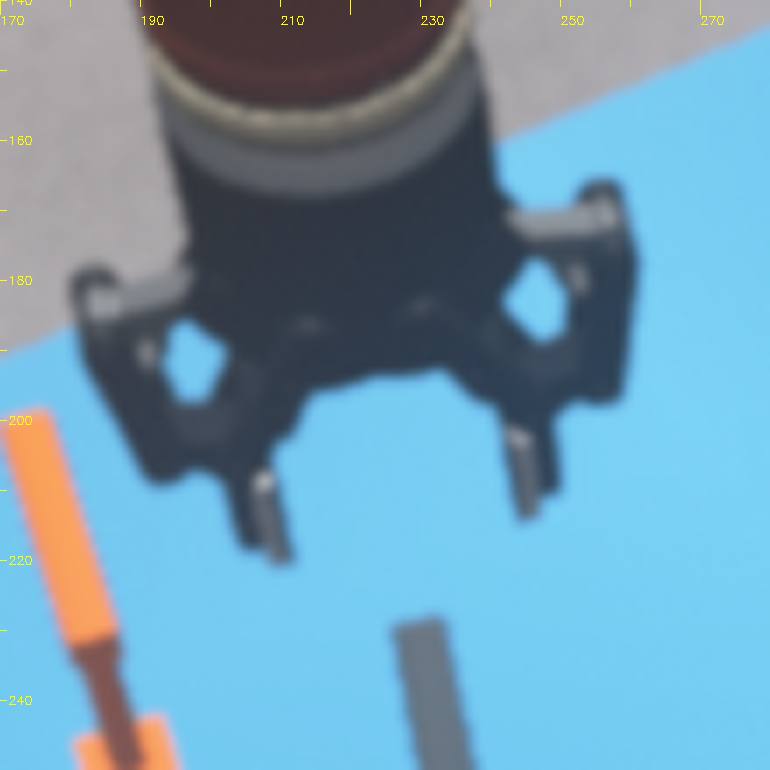

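```bash
python3 -m jog '{"offset":[[0,0,-0.4],[0,0,-0.5],[0,0,-0.5],[0,0,-0.5],[0,0,-0.36],[0,0,-0.2],[0,0,0],[0,0,0],[0,0,0],[0,0,0],[0,0,0],[0,0,0]],"angular":[[0,0,0],[0,0,0],[0,0,0],[0,0,0],[0,0,0],[0,0,0],[0,0,0],[0,0,0],[0,0,0],[0,0,0],[0,0,0],[0,0,0]],"jaw":[50,50,50,50,50,50,50,10,10,10,10,10]}'
python3 - <<'E'
from h import *
st=manip.state();print(st['tool_pos'],st['contact_force'],st['ft_torque'],st['gripper_width'])
cv2.imwrite("pics/scene2.png",manip.grab_frame("scene"))
crop("pics/scene2.png","pics/s2c.png",170,180,110,130,6)
E
```

```text
time: 3.55
tool_pos: [0.5525, -0.1763, 0.1522]
tool_rot: [-0.698, 0.699, -0.107, 0.11]
contact_force: [-1.0, 0.2, 5.6]
gripper_width: 0.178
[ 0.55245426 -0.17626986  0.15217277] [-0.99169603  0.16314129  5.5879257 ] [-0.01803368  0.00820199 -0.0252767 ] 0.17783759215280404
```

View pics/s2c.png

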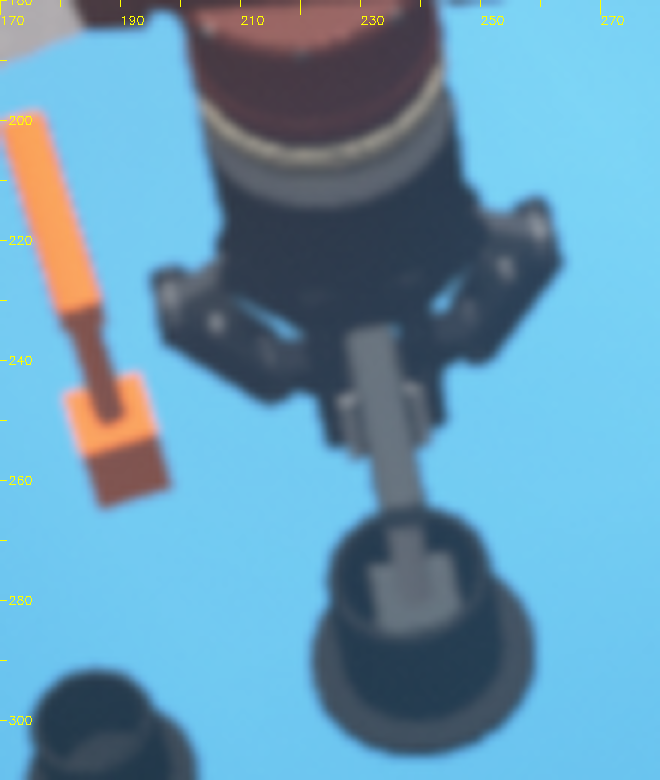

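```bash
python3 -m jog '{"offset":[[0,0,0.2],[0,0,0.4],[0,0,0.6],[0,0,0.6],[0,0,0.6],[0,0,0.6],[0,0,0.4],[0,0,0.2],[0,0,0],[0,0,0]],"angular":[[0,0,0],[0,0,0],[0,0,0],[0,0,0],[0,0,0],[0,0,0],[0,0,0],[0,0,0],[0,0,0],[0,0,0]],"jaw":[10,10,10,10,10,10,10,10,10,10]}'
python3 -m jog '{"offset":[[-0.03,0.3,0],[-0.06,0.6,0],[-0.07,0.7,0],[-0.07,0.7,0],[-0.07,0.7,0],[-0.07,0.7,0],[-0.07,0.7,0],[-0.07,0.7,0],[-0.07,0.7,0],[-0.06,0.6,0],[-0.05,0.5,0],[-0.03,0.3,0]],"angular":[[0,0,0],[0,0,0],[0,0,0],[0,0,0],[0,0,0],[0,0,0],[0,0,0],[0,0,0],[0,0,0],[0,0,0],[0,0,0],[0,0,0]],"jaw":[10,10,10,10,10,10,10,10,10,10,10,10]}'
python3 -m jog '{"offset":[[0,0,0],[0,0,0],[0,0,0]],"angular":[[0,0,0],[0,0,0],[0,0,0]],"jaw":[10,10,10]}'
python3 - <<'E'
from h import *
from scipy.spatial.transform import Rotation as R
st=manip.state();q=st['tool_rot'];print(R.from_quat(np.r_[q[1:],q[0]]).as_matrix().round(4))
print(st['tool_pos'],st['contact_force'],st['ft_torque'],st['gripper_width'],st['joint_pos'])
for n in ("scene","top"):cv2.imwrite(f"pics/{n}3.png",manip.grab_frame(n))
crop("pics/scene3.png","pics/s3c.png",310,70,120,130,6)
crop("pics/top3.png","pics/t3c.png",170,220,120,110,6)
E
```

```text
time: 4.6
tool_pos: [0.5509, -0.1754, 0.3285]
tool_rot: [0.699, -0.698, 0.109, -0.108]
contact_force: [-0.7, 0.3, -2.4]
gripper_width: 0.174
time: 5.8
tool_pos: [0.5139, 0.1866, 0.3287]
tool_rot: [-0.699, 0.699, -0.109, 0.107]
contact_force: [-0.1, 0.2, -2.3]
gripper_width: 0.176
time: 6.1
tool_pos: [0.5154, 0.1835, 0.3299]
tool_rot: [-0.698, 0.699, -0.109, 0.109]
contact_force: [-0.2, 0.1, -2.5]
gripper_width: 0.177
[[ 9.526e-01 -6.000e-04  3.042e-01]
 [-3.042e-01 -6.000e-04  9.526e-01]
 [-4.000e-04 -1.000e+00 -7.000e-04]]
[0.5154472  0.18349345 0.32993152] [-0.20890423  0.1035019  -2.51312136] [-0.00029164 -0.01099633 -0.02380669] 0.17729312025082725 [ 2.06204046e-01 -1.72411992e-01  1.66644582e+00 -4.64725758e-04
  1.64824960e+00 -1.05550077e+00]
```

View pics/s3c.png

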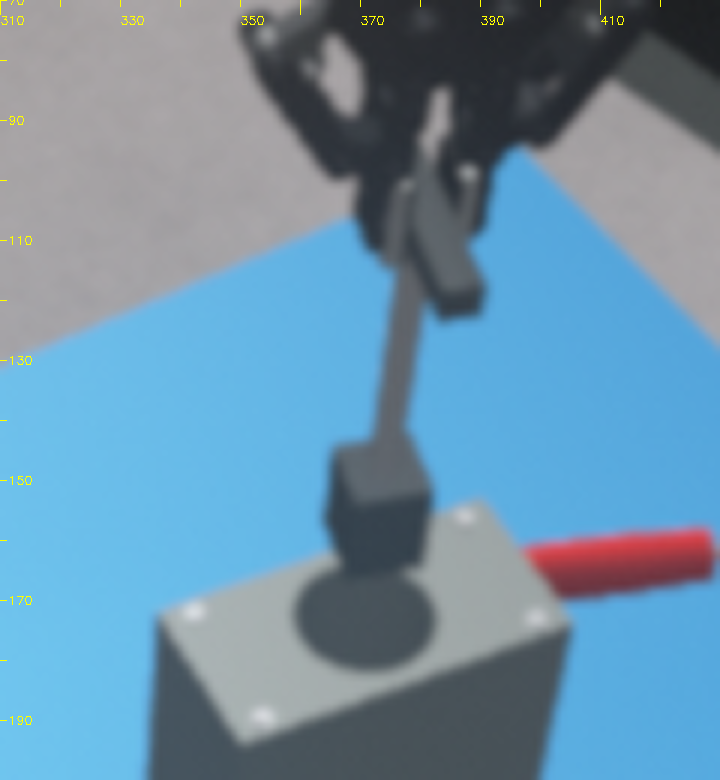

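View pics/t3c.png

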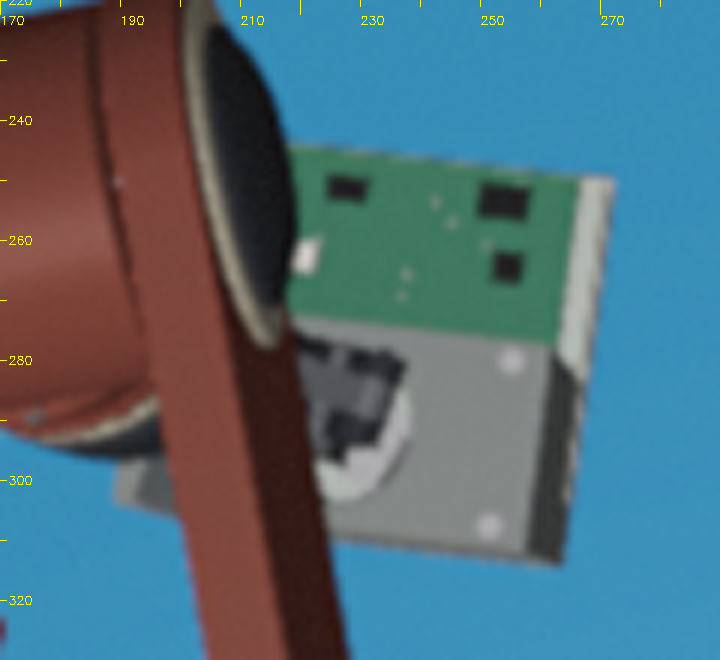

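Run:
```python
from h import *
from scipy.optimize import least_squares
np.set_printoptions(precision=4,suppress=True)
c=lambda x,y:(310+x/6,70+y/6)
y=-.309;h=.0147;R=np.array([[np.cos(y),-np.sin(y)],[np.sin(y),np.cos(y)]])
def box(p,z):return np.c_[(R@(h*np.array([[1,1],[1,-1],[-1,-1],[-1,1]])).T).T+p[:2],np.full(4,z)]
z0=.3299-.1442
print("bottom pred",(proj("scene",box([.5154,.1835],z0))-[310,70])*6)
print("top pred",(proj("scene",box([.5154,.1835],z0+.036))-[310,70])*6)
```

```text
bottom pred [[426.0599 562.5157]
 [348.3874 576.4827]
 [325.1139 517.6754]
 [401.8887 504.0781]]
top pred [[436.9236 493.7632]
 [357.404  507.8325]
 [333.4568 448.5017]
 [412.0359 434.814 ]]
```

Run:
```python
from h import *
im=cv2.imread("pics/scene0.png");g=cv2.cvtColor(im,cv2.COLOR_BGR2GRAY)
s=6;x0,y0=350,155
c=cv2.resize(g[y0:y0+40,x0:x0+45],None,fx=s,fy=s,interpolation=cv2.INTER_CUBIC)
t=(int(c[18*s,20*s])+int(c[30*s,8*s]))//2;print(t)
m=(c<t).astype(np.uint8);n,l,st,ce=cv2.connectedComponentsWithStats(m)
k=l[18*s,21*s];cn=max(cv2.findContours((l==k).astype(np.uint8),0,1)[0],key=len)
e=cv2.fitEllipse(cn);u=(np.array(e[0])+.5)/s-.5+[x0,y0];print(e,u,st[k])
print(back("scene",[u],.145))
a=np.linspace(0,2*np.pi,73)
def ov(n,src,x0,y0,w,h,s,cs,out):
    v=cv2.resize(cv2.imread(src)[y0:y0+h,x0:x0+w],None,fx=s,fy=s,interpolation=cv2.INTER_CUBIC)
    for (x,y),col in cs:
        for r,z in((.026,.145),):
            P=proj(n,np.c_[x+r*np.cos(a),y+r*np.sin(a),np.full(73,z)])
            cv2.polylines(v,[np.int32(((P-[x0,y0])+.5)*s)],True,col,1)
    cv2.imwrite(out,v)
cs=[((.5175,.182),(0,0,255)),((.5148,.1848),(0,255,0))]
ov("scene","pics/scene0.png",345,150,60,50,9,cs,"pics/os.png")
ov("top","pics/top0.png",200,265,60,50,9,cs,"pics/ot.png")
v=np.vstack([cv2.imread("pics/os.png"),cv2.imread("pics/ot.png")]);cv2.imwrite("pics/o.png",cv2.resize(v,None,fx=.66,fy=.66))
v=np.hstack([cv2.imread("pics/os.png")[:, :400],cv2.imread("pics/ot.png")[:, :400]]);cv2.imwrite("pics/o.png",v)
```

```text
125
((124.93421936035156, 107.60679626464844), (106.01483917236328, 141.4077606201172), 96.3310775756836) [370.40570323 172.51779938] [   54    55   142   107 11952]
[[0.51528392 0.18239804 0.145     ]]
```

View pics/o.png

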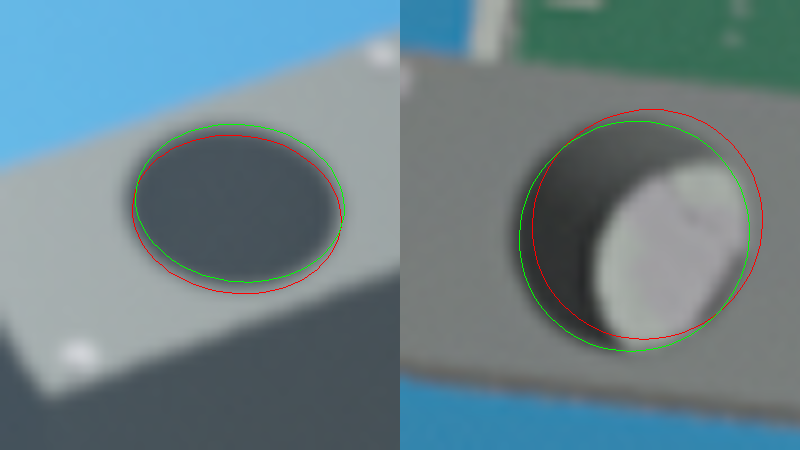

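```bash
python3 -m jog '{"offset":[[0,0,-0.2],[0,0,-0.3],[0,0,-0.3],[0,0,-0.2],[0,0,-0.1],[0,0,0]],"angular":[[0,0,0],[0,0,0],[0,0,0],[0,0,0],[0,0,0],[0,0,0]],"jaw":[10,10,10,10,10,10]}'
python3 -m jog '{"offset":[[0,0,-0.2],[0,0,-0.3],[0,0,-0.3],[0,0,-0.2],[0,0,-0.1],[0,0,0]],"angular":[[0,0,0],[0,0,0],[0,0,0],[0,0,0],[0,0,0],[0,0,0]],"jaw":[10,10,10,10,10,10]}'
python3 - <<'E'
from h import *
cv2.imwrite("pics/scene4.png",manip.grab_frame("scene"))
crop("pics/scene4.png","pics/s4c.png",310,90,120,110,6)
print(manip.state()['ft_torque'])
E
```

```text
time: 6.8
tool_pos: [0.5149, 0.1842, 0.2737]
tool_rot: [-0.698, 0.699, -0.109, 0.108]
contact_force: [0.5, -0.3, -3.1]
gripper_width: 0.175
time: 7.4
tool_pos: [0.5148, 0.1842, 0.2188]
tool_rot: [-0.698, 0.699, -0.109, 0.108]
contact_force: [-0.9, -0.4, -2.6]
gripper_width: 0.179
[0.01922317 0.03112457 0.01393112]
```

View pics/s4c.png

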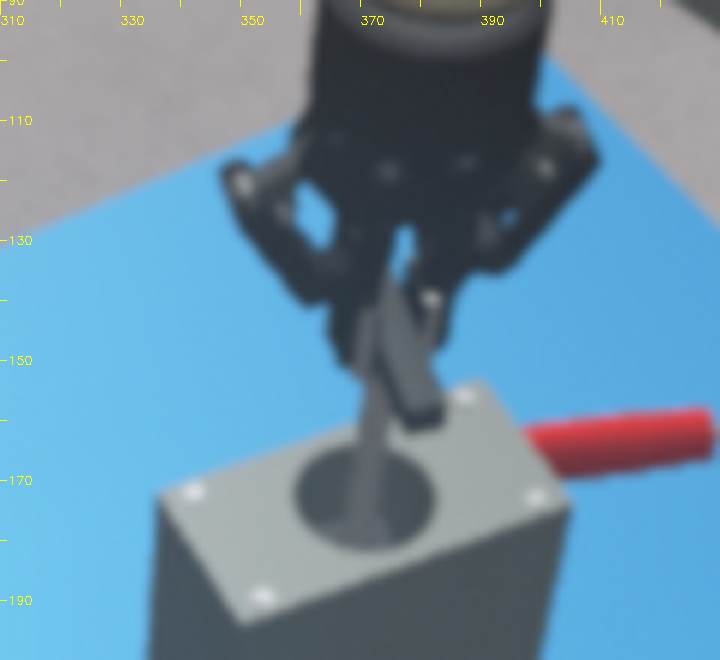

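```bash
python3 -m jog '{"offset":[[0,0,-0.1],[0,0,-0.08],[0,0,-0.04],[0,0,0],[0,0,0]],"angular":[[0,0,0],[0,0,0],[0,0,0],[0,0,0],[0,0,0]],"jaw":[10,10,10,10,10]}'
python3 -m jog '{"offset":[[0,0,-0.03],[0,0,-0.03],[0,0,0],[0,0,0]],"angular":[[0,0,0],[0,0,0],[0,0,0],[0,0,0]],"jaw":[10,10,10,10]}'; python3 -c "
from h import *
print(manip.state()['ft_torque'])"
```

```text
time: 7.95
tool_pos: [0.5155, 0.1843, 0.2095]
tool_rot: [0.699, -0.699, 0.108, -0.109]
contact_force: [0.2, 0.7, -2.1]
gripper_width: 0.176
time: 8.35
tool_pos: [0.5157, 0.1844, 0.2068]
tool_rot: [0.699, -0.699, 0.108, -0.109]
contact_force: [0.8, -0.2, -0.1]
gripper_width: 0.174
[-0.00717     0.04869561  0.01037386]
```

```bash
python3 -m jog '{"offset":[[0,0,-0.03],[0,0,-0.02],[0,0,0],[0,0,0]],"angular":[[0,0,0],[0,0,0],[0,0,0],[0,0,0]],"jaw":[10,10,10,10]}'; python3 -c "
from h import *
print(manip.state()['ft_torque'])"
for i in 1; do python3 -m jog '{"offset":[[0,0,0],[0,0,0]],"angular":[[0,0,-0.6],[0,0,0]],"jaw":[10,10]}'; done
python3 -c "
from h import *
print(manip.state()['ft_torque'])"
python3 -m jog '{"offset":[[0,0,0],[0,0,0]],"angular":[[0,0,-0.6],[0,0,0]],"jaw":[10,10]}'
python3 -c "
from h import *
print(manip.state()['ft_torque'])"
```

```text
time: 8.75
tool_pos: [0.5156, 0.1843, 0.2041]
tool_rot: [0.699, -0.699, 0.108, -0.109]
contact_force: [-0.1, 0.2, 1.3]
gripper_width: 0.174
[ 0.05657245  0.01502358 -0.03241674]
time: 8.95
tool_pos: [0.5155, 0.1844, 0.2039]
tool_rot: [0.695, -0.695, 0.13, -0.13]
contact_force: [-0.2, 0.6, 0.7]
gripper_width: 0.175
[0.10962273 0.01546469 0.00672117]
time: 9.15
tool_pos: [0.5154, 0.1844, 0.2036]
tool_rot: [0.691, -0.691, 0.152, -0.152]
contact_force: [0.7, 0.6, 0.9]
gripper_width: 0.176
[ 0.10504728 -0.02491838 -0.03197918]
```

```bash
python3 -m jog '{"offset":[[0,0,0],[0,0,0]],"angular":[[0,0,-0.6],[0,0,0]],"jaw":[10,10]}'
python3 -m jog '{"offset":[[0,0,0],[0,0,0]],"angular":[[0,0,-0.6],[0,0,0]],"jaw":[10,10]}'
python3 -c "
from h import *
print(manip.state()['ft_torque'])"
python3 -m jog '{"offset":[[0,0,0],[0,0,0]],"angular":[[0,0,-0.6],[0,0,0]],"jaw":[10,10]}'
python3 -c "
from h import *
print(manip.state()['ft_torque'])"
```

```text
time: 9.35
tool_pos: [0.5151, 0.1844, 0.203]
tool_rot: [-0.686, 0.686, -0.173, 0.173]
contact_force: [0.2, -0.0, -2.3]
gripper_width: 0.171
time: 9.55
tool_pos: [0.5149, 0.1843, 0.2027]
tool_rot: [-0.68, 0.68, -0.195, 0.194]
contact_force: [-0.1, -0.1, -1.8]
gripper_width: 0.173
[ 0.16193946 -0.05216939  0.01561766]
time: 9.75
tool_pos: [0.515, 0.1843, 0.2029]
tool_rot: [-0.673, 0.674, -0.216, 0.215]
contact_force: [0.0, 0.4, -3.9]
gripper_width: 0.173
[ 0.14361839 -0.04968948  0.01725218]
```

```bash
python3 -m jog '{"offset":[[0,0,-0.06],[0,0,-0.04],[0,0,0]],"angular":[[0,0,0],[0,0,0],[0,0,0]],"jaw":[10,10,10]}'
python3 -c "
from h import *
print(manip.state()['ft_torque'])"
python3 -m jog '{"offset":[[0,0,-0.06],[0,0,-0.04],[0,0,0]],"angular":[[0,0,0],[0,0,0],[0,0,0]],"jaw":[10,10,10]}'
python3 -c "
from h import *
print(manip.state()['ft_torque'])"
```

```text
time: 10.05
tool_pos: [0.5151, 0.1842, 0.1981]
tool_rot: [-0.673, 0.673, -0.216, 0.216]
contact_force: [0.7, 0.4, -2.8]
gripper_width: 0.171
[ 0.11944204 -0.06688295  0.00187561]
time: 10.35
tool_pos: [0.5153, 0.1843, 0.1933]
tool_rot: [-0.673, 0.673, -0.217, 0.216]
contact_force: [0.5, 0.6, -3.6]
gripper_width: 0.178
[ 0.05332324 -0.08394035 -0.01449666]
```

```bash
python3 -m jog '{"offset":[[0,0,-0.06],[0,0,-0.08],[0,0,-0.06],[0,0,-0.04],[0,0,0],[0,0,0]],"angular":[[0,0,0],[0,0,0],[0,0,0],[0,0,0],[0,0,0],[0,0,0]],"jaw":[10,10,10,10,10,10]}'
python3 -c "
from h import *
print(manip.state()['ft_torque'])"
```

```text
time: 10.95
tool_pos: [0.5154, 0.1843, 0.1817]
tool_rot: [-0.673, 0.673, -0.216, 0.216]
contact_force: [0.3, 0.1, -3.3]
gripper_width: 0.176
[ 0.00926825 -0.06370305  0.03624283]
```

```bash
python3 -m jog '{"offset":[[0,0,-0.04],[0,0,0],[0,0,0],[0,0,0]],"angular":[[0,0,0],[0,0,-0.6],[0,0,-0.6],[0,0,0]],"jaw":[10,10,10,10]}'
python3 -c "
from h import *
print(manip.state()['ft_torque'])"
python3 -m jog '{"offset":[[0,0,0],[0,0,0],[0,0,0]],"angular":[[0,0,-0.6],[0,0,-0.6],[0,0,0]],"jaw":[10,10,10]}'
python3 -c "
from h import *
print(manip.state()['ft_torque'])"
```

```text
time: 11.35
tool_pos: [0.5154, 0.1844, 0.1796]
tool_rot: [0.658, -0.658, 0.258, -0.258]
contact_force: [0.1, 1.2, -3.4]
gripper_width: 0.172
[ 0.20291221 -0.15624598  0.17409688]
time: 11.65
tool_pos: [0.5154, 0.1844, 0.1797]
tool_rot: [0.641, -0.641, 0.299, -0.299]
contact_force: [0.0, 0.1, -3.5]
gripper_width: 0.174
[ 0.1924529  -0.12385001  0.18139936]
```

```bash
python3 -m jog '{"offset":[[0,0,0],[0,0,0],[0,0,0],[0,0,0]],"angular":[[0,0,-0.6],[0,0,-0.6],[0,0,-0.6],[0,0,0]],"jaw":[10,10,10,10]}'
python3 -c "
from h import *
print(manip.state()['ft_torque'])"
python3 -m jog '{"offset":[[0,0,0],[0,0,0],[0,0,0]],"angular":[[0,0,-0.6],[0,0,-0.6],[0,0,0]],"jaw":[10,10,10]}'
python3 -c "
from h import *
print(manip.state()['ft_torque'])"
python3 -m jog '{"offset":[[0,0,0],[0,0,0]],"angular":[[0,0,-0.5],[0,0,0]],"jaw":[10,10]}'
python3 -c "
from h import *
print(manip.state()['ft_torque'])"
```

```text
time: 12.05
tool_pos: [0.5154, 0.1844, 0.1797]
tool_rot: [0.61, -0.61, 0.357, -0.357]
contact_force: [-0.2, 0.3, -4.7]
gripper_width: 0.176
[ 0.13074893 -0.1702454   0.06154886]
time: 12.35
tool_pos: [0.5154, 0.1844, 0.1797]
tool_rot: [0.587, -0.587, 0.395, -0.395]
contact_force: [0.6, -0.3, -4.7]
gripper_width: 0.174
[ 0.1653456  -0.10626817  0.10667755]
time: 12.55
tool_pos: [0.5155, 0.1843, 0.1797]
tool_rot: [0.576, -0.576, 0.41, -0.41]
contact_force: [0.6, 0.7, -4.3]
gripper_width: 0.167
[ 0.15500705 -0.21930557  0.13378029]
```

Run:
```python
from h import *
cv2.imwrite("pics/scene5.png",manip.grab_frame("scene"))
crop("pics/scene5.png","pics/s5c.png",330,140,100,110,7)
print(manip.state()['ft_torque'])
```

```text
[ 0.18467575 -0.18560559  0.14501258]
```

View pics/s5c.png

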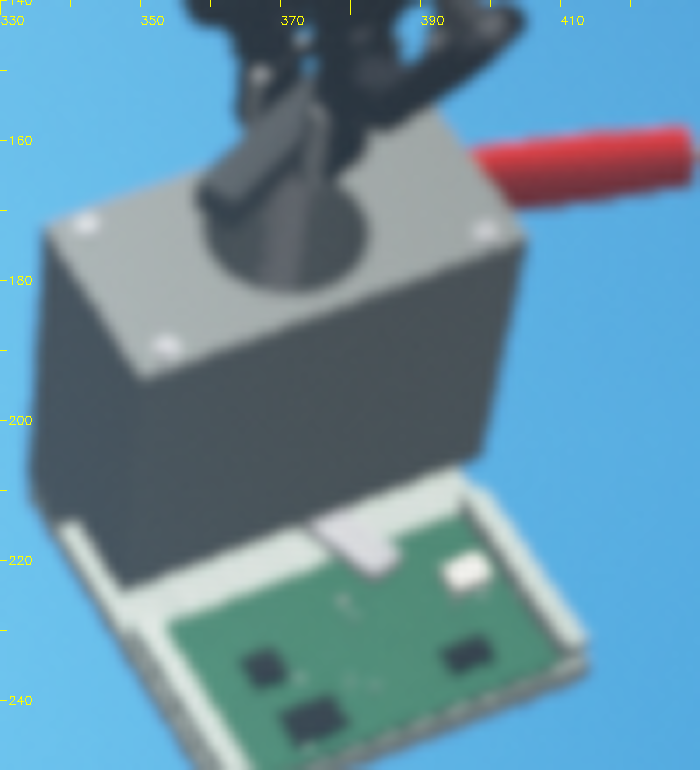

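Run:
```python
from h import *
for a in(.3,.6,.7,.8,.9):
    t=-.1117+.9-a;P=[[.515+r*np.cos(t),.1836+r*np.sin(t),.025] for r in(.062,.035)]
    print(a,((proj("scene",P)-[330,140])*7).round(0).tolist())
```

```text
0.3 [[415.0, 531.0], [344.0, 498.0]]
0.6 [[383.0, 564.0], [326.0, 517.0]]
0.7 [[370.0, 574.0], [319.0, 522.0]]
0.8 [[355.0, 582.0], [310.0, 527.0]]
0.9 [[340.0, 589.0], [302.0, 530.0]]
```

```bash
python3 -m jog '{"offset":[[0,0,0],[0,0,0],[0,0,0],[0,0,0]],"angular":[[0,0,-0.6],[0,0,-0.6],[0,0,-0.6],[0,0,0]],"jaw":[10,10,10,10]}'
python3 -c "
from h import *
print(manip.state()['ft_torque'])"
python3 -m jog '{"offset":[[0,0,0],[0,0,0]],"angular":[[0,0,-0.4],[0,0,0]],"jaw":[10,10]}'
python3 -c "
from h import *
print(manip.state()['ft_torque'])"
python3 -m jog '{"offset":[[0,0,0],[0,0,0]],"angular":[[0,0,-0.3],[0,0,0]],"jaw":[10,10]}'
python3 - <<'E'
from h import *
print(manip.state()['ft_torque'])
cv2.imwrite("pics/scene6.png",manip.grab_frame("scene"))
crop("pics/scene6.png","pics/s6c.png",330,140,100,110,7)
print(manip.state()['ft_torque'])
E
```

```text
time: 13.0
tool_pos: [0.5154, 0.1843, 0.1796]
tool_rot: [-0.535, 0.535, -0.463, 0.463]
contact_force: [1.1, 0.8, -4.3]
gripper_width: 0.17
[ 0.09364679 -0.23462516  0.09663873]
time: 13.2
tool_pos: [0.5154, 0.1843, 0.1797]
tool_rot: [-0.525, 0.525, -0.474, 0.474]
contact_force: [0.9, 0.7, -6.0]
gripper_width: 0.174
[ 0.1697531  -0.23970258  0.09909897]
time: 13.4
tool_pos: [0.5154, 0.1843, 0.1797]
tool_rot: [-0.517, 0.518, -0.482, 0.482]
contact_force: [1.0, 0.5, -4.6]
gripper_width: 0.172
[ 0.12641712 -0.2668443   0.16309124]
[ 0.15674225 -0.29694967  0.15987104]
```

View pics/s6c.png

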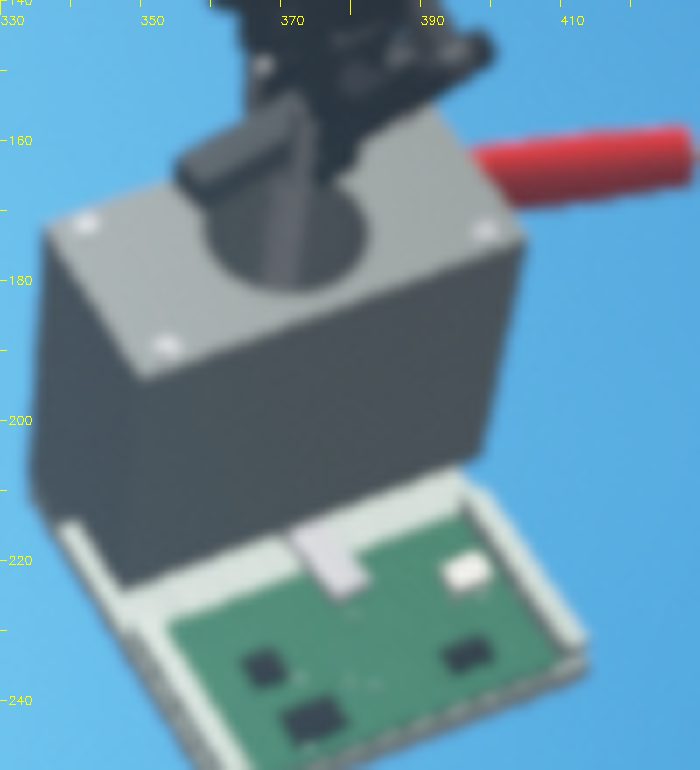

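```bash
python3 -m jog '{"offset":[[0,0,0],[0,0,0]],"angular":[[0,0,-0.25],[0,0,0]],"jaw":[10,10]}' | tail -4
python3 -c "
from h import *
print(manip.state()['ft_torque'])"
python3 -m jog '{"offset":[[0,0,0],[0,0,0]],"angular":[[0,0,-0.2],[0,0,0]],"jaw":[10,10]}' | tail -4
python3 - <<'E'
from h import *
print(manip.state()['ft_torque'])
cv2.imwrite("pics/scene7.png",manip.grab_frame("scene"))
crop("pics/scene7.png","pics/s7c.png",330,140,100,110,7)
print(manip.state()['ft_torque'])
E
```

```text
tool_pos: [0.5154, 0.1843, 0.1797]
tool_rot: [-0.511, 0.511, -0.489, 0.489]
contact_force: [1.1, 0.9, -4.0]
gripper_width: 0.175
[ 0.11044295 -0.22697941  0.12725651]
tool_pos: [0.5154, 0.1843, 0.1797]
tool_rot: [-0.505, 0.505, -0.495, 0.495]
contact_force: [0.6, 0.6, -5.5]
gripper_width: 0.174
[ 0.14010031 -0.25575892  0.13944057]
[ 0.13005979 -0.25061169  0.11268079]
```

View pics/s7c.png

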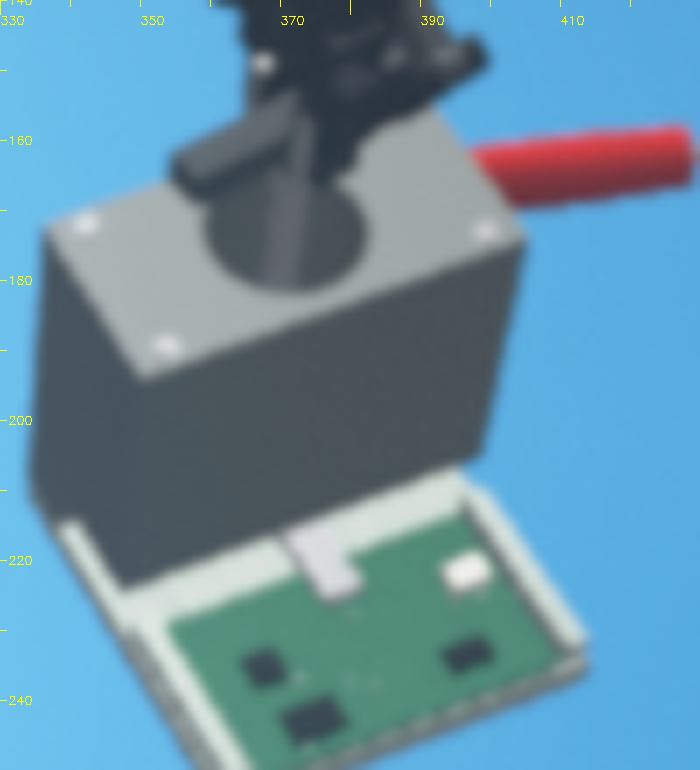

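```bash
python3 -m jog '{"offset":[[0,0,0],[0,0,0]],"angular":[[0,0,-0.2],[0,0,0]],"jaw":[10,10]}' | tail -3
python3 -c "
from h import *
print(manip.state()['ft_torque'])"
python3 -m jog '{"offset":[[0,0,0],[0,0,0]],"angular":[[0,0,-0.2],[0,0,0]],"jaw":[10,10]}' | tail -3
python3 - <<'E'
from h import *
print(manip.state()['ft_torque'])
cv2.imwrite("pics/scene8.png",manip.grab_frame("scene"))
crop("pics/scene8.png","pics/s8c.png",360,200,40,40,14)
print(manip.state()['ft_torque'])
E
```

```text
tool_rot: [-0.5, 0.5, -0.5, 0.5]
contact_force: [0.6, 0.1, -5.3]
gripper_width: 0.177
[ 0.11885837 -0.27144186  0.08659758]
tool_rot: [-0.495, 0.495, -0.505, 0.505]
contact_force: [-0.2, 1.1, -6.5]
gripper_width: 0.176
[ 0.10790744 -0.27932588  0.10237677]
[ 0.09749154 -0.27391851  0.21806705]
```

View pics/s8c.png

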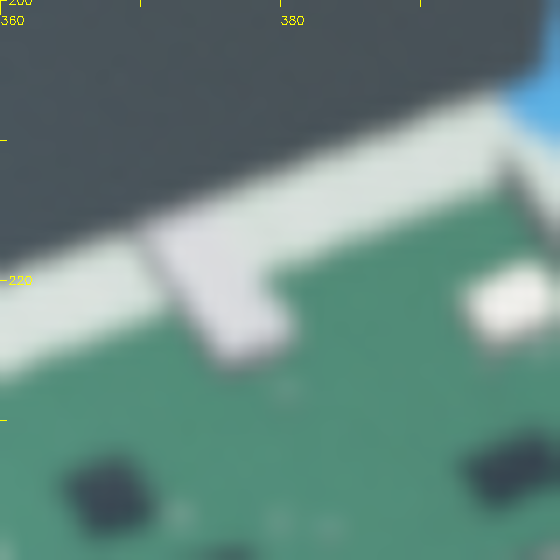

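```bash
python3 - <<'E'
from h import *
print(manip.state()['ft_torque'])
a=[]
for i in range(6):
    manip.grab_frame("scene");a.append(manip.state()['ft_torque'][2])
print(np.round(a,3),np.mean(a))
for a in(.8,.85,.9,.95):
    t=-.1117+.9-a;u=np.array([np.cos(t),np.sin(t)]);v=np.array([-u[1],u[0]])
    P=[[*(np.array([.515,.1836])+r*u+s*v),.025] for r,s in((.062,-.006),(.062,.006),(.062,0),(.035,-.006))]
    print(a,((proj("scene",P)-[360,200]+.5)*14).round(0).tolist())
E
python3 -m jog '{"offset":[[0,0,0],[0,0,0]],"angular":[[0,0,-0.2],[0,0,0]],"jaw":[10,10]}' | tail -3
python3 - <<'E'
from h import *
a=[]
for i in range(6):
    f=manip.grab_frame("scene");a.append(manip.state()['ft_torque'][2])
print(np.round(a,3),np.mean(a))
cv2.imwrite("pics/scene9.png",f)
crop("pics/scene9.png","pics/s9c.png",360,200,40,40,14)
E
```

```text
[ 0.09749154 -0.27391851  0.21806705]
[0.169 0.187 0.247 0.151 0.153 0.162] 0.17795540950053737
0.8 [[269.0, 345.0], [327.0, 316.0], [298.0, 330.0], [179.0, 234.0]]
0.85 [[252.0, 351.0], [313.0, 324.0], [282.0, 338.0], [169.0, 237.0]]
0.9 [[235.0, 356.0], [298.0, 332.0], [267.0, 344.0], [159.0, 239.0]]
0.95 [[218.0, 361.0], [282.0, 339.0], [250.0, 350.0], [149.0, 241.0]]
tool_rot: [0.489, -0.49, 0.51, -0.51]
contact_force: [0.7, 0.9, -6.3]
gripper_width: 0.177
[0.19  0.241 0.176 0.171 0.18  0.229] 0.19777934798128538
```

View pics/s9c.png

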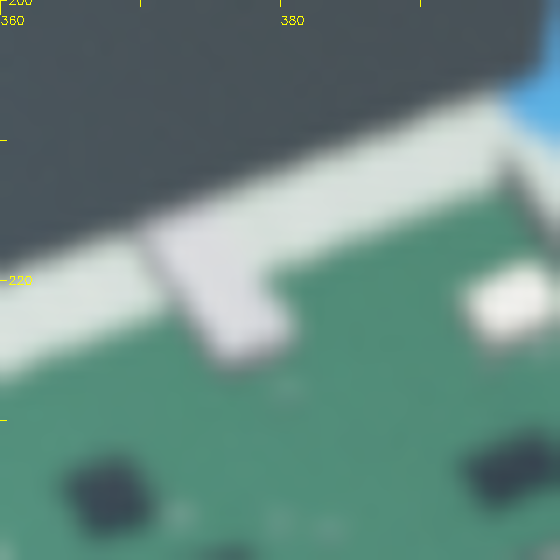

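```bash
python3 -m jog '{"offset":[[0,0,0],[0,0,0],[0,0,0],[0,0,0]],"angular":[[0,0,0.4],[0,0,0.4],[0,0,0.4],[0,0,0]],"jaw":[10,10,10,10]}'
python3 -c "
from h import *
print(manip.state()['ft_torque'])"
python3 -m jog '{"offset":[[0,0,0.05],[0,0,0.1],[0,0,0.1],[0,0,0]],"angular":[[0,0,0],[0,0,0],[0,0,0],[0,0,0]],"jaw":[10,10,10,10]}'
python3 -c "
from h import *
print(manip.state()['ft_torque'])"
```

```text
time: 15.55
tool_pos: [0.5157, 0.1844, 0.1806]
tool_rot: [0.521, -0.52, 0.478, -0.479]
contact_force: [0.5, -0.0, -3.7]
gripper_width: 0.175
[ 0.1264144 -0.0321853 -0.0743873]
time: 15.95
tool_pos: [0.516, 0.1844, 0.1939]
tool_rot: [0.521, -0.52, 0.478, -0.479]
contact_force: [0.1, -0.1, -1.9]
gripper_width: 0.171
[ 0.0729218   0.02136069 -0.02408537]
```

```bash
python3 -m jog '{"offset":[[0,0,0.1],[0,0,0.3],[0,0,0.4],[0,0,0.4],[0,0,0.4],[0,0,0.4],[0,0,0.4],[0,0,0.3],[0,0,0.1],[0,0,0],[0,0,0]],"angular":[[0,0,0],[0,0,0],[0,0,0],[0,0,0],[0,0,0],[0,0,0],[0,0,0],[0,0,0],[0,0,0],[0,0,0],[0,0,0]],"jaw":[10,10,10,10,10,10,10,10,10,10,10]}'
python3 - <<'E'
from h import *
cv2.imwrite("pics/scene10.png",manip.grab_frame("scene"))
crop("pics/scene10.png","pics/s10c.png",310,70,120,160,4)
E
```

```text
time: 17.05
tool_pos: [0.515, 0.1842, 0.3312]
tool_rot: [-0.52, 0.521, -0.479, 0.478]
contact_force: [-0.1, -0.1, -2.7]
gripper_width: 0.175
```

View pics/s10c.png

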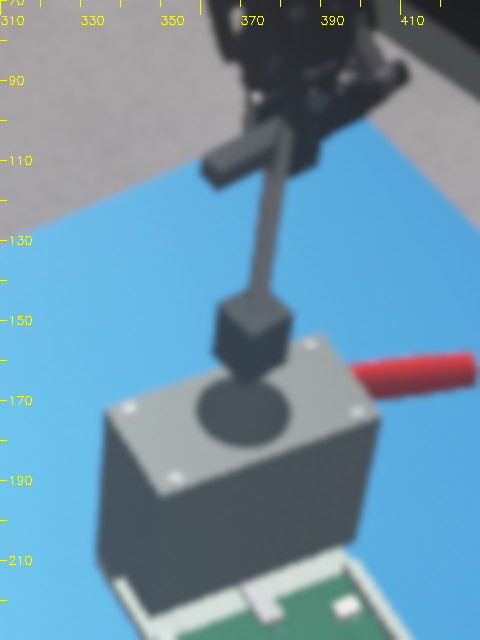

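```bash
python3 -m jog '{"offset":[[0.03,-0.3,0],[0.06,-0.6,0],[0.07,-0.7,0],[0.07,-0.7,0],[0.07,-0.7,0],[0.07,-0.7,0],[0.07,-0.7,0],[0.07,-0.7,0],[0.07,-0.7,0],[0.06,-0.6,0],[0.05,-0.5,0],[0.03,-0.3,0]],"angular":[[0,0,0.9],[0,0,0.95],[0,0,0.95],[0,0,0.95],[0,0,0.95],[0,0,0.95],[0,0,0.95],[0,0,0.95],[0,0,0.95],[0,0,0.95],[0,0,0.95],[0,0,0.8]],"jaw":[10,10,10,10,10,10,10,10,10,10,10,10]}'
python3 -m jog '{"offset":[[0,0,0],[0,0,0],[0,0,0]],"angular":[[0,0,0],[0,0,0],[0,0,0]],"jaw":[10,10,10]}'
python3 - <<'E'
from h import *
cv2.imwrite("pics/scene11.png",manip.grab_frame("scene"))
crop("pics/scene11.png","pics/s11c.png",170,180,110,130,6)
p=manip.state()['tool_pos'];print(p)
for c in ([p[0],p[1]],[.551,-.1765]):
    a=np.linspace(0,2*np.pi,9)[:-1]
    print("rim",((proj("scene",np.c_[c[0]+.03*np.cos(a),c[1]+.03*np.sin(a),np.full(8,.062)])-[170,180]+.5)*6).round(0).tolist())
E
```

```text
time: 18.3
tool_pos: [0.5509, -0.1775, 0.3304]
tool_rot: [0.699, -0.698, 0.111, -0.109]
contact_force: [0.2, 0.2, -2.7]
gripper_width: 0.176
time: 18.6
tool_pos: [0.5513, -0.1749, 0.3317]
tool_rot: [0.699, -0.698, 0.111, -0.11]
contact_force: [1.0, 0.3, -3.4]
gripper_width: 0.172
[ 0.55136043 -0.17477474  0.33194749]
rim [[459.0, 630.0], [500.0, 585.0], [494.0, 530.0], [445.0, 498.0], [381.0, 506.0], [339.0, 550.0], [344.0, 605.0], [394.0, 638.0]]
rim [[454.0, 631.0], [495.0, 586.0], [489.0, 532.0], [440.0, 500.0], [376.0, 508.0], [335.0, 552.0], [339.0, 606.0], [389.0, 640.0]]
```

View pics/s11c.png

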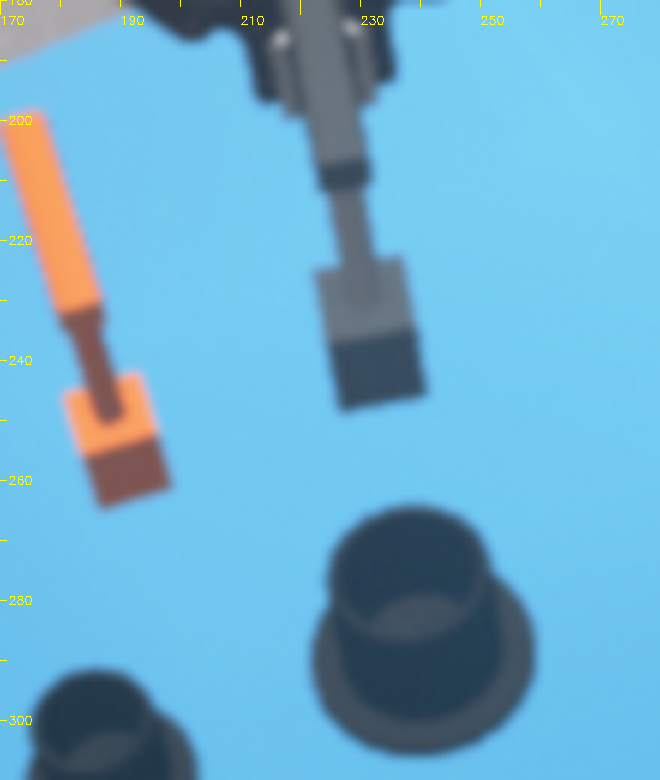

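```bash
python3 -m jog '{"offset":[[0,-0.05,-0.2],[0,0,-0.4],[0,0,-0.5],[0,0,-0.5],[0,0,-0.4],[0,0,-0.3],[0,0,-0.3],[0,0,-0.3],[0,0,-0.3],[0,0,-0.2],[0,0,-0.1],[0,0,0]],"angular":[[0,0,0],[0,0,0],[0,0,0],[0,0,0],[0,0,0],[0,0,0],[0,0,0],[0,0,0],[0,0,0],[0,0,0],[0,0,0],[0,0,0]],"jaw":[10,10,10,10,10,10,10,10,10,10,10,10]}'
python3 -m jog '{"offset":[[0,0,-0.03],[0,0,-0.03],[0,0,0],[0,0,0]],"angular":[[0,0,0],[0,0,0],[0,0,0],[0,0,0]],"jaw":[10,10,10,10]}'
python3 - <<'E'
from h import *
cv2.imwrite("pics/scene12.png",manip.grab_frame("scene"))
crop("pics/scene12.png","pics/s12c.png",170,180,110,130,6)
print(manip.state()['tool_pos'])
E
```

```text
time: 19.85
tool_pos: [0.5511, -0.1781, 0.1564]
tool_rot: [0.699, -0.698, 0.111, -0.11]
contact_force: [-0.1, 0.2, -3.1]
gripper_width: 0.17
time: 20.25
tool_pos: [0.5516, -0.1783, 0.1547]
tool_rot: [-0.698, 0.699, -0.11, 0.111]
contact_force: [-1.1, 0.4, -2.5]
gripper_width: 0.171
[ 0.55163452 -0.17827037  0.15470421]
```

View pics/s12c.png

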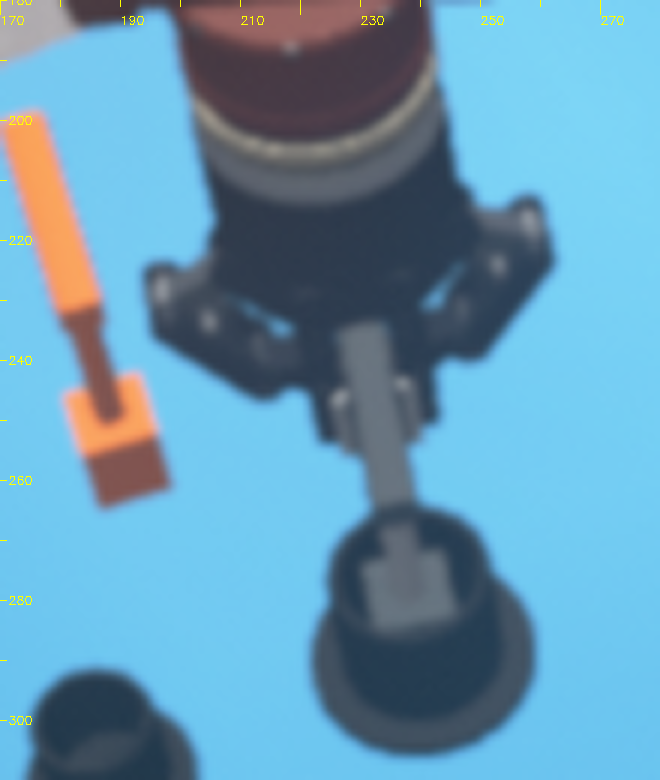

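Key is inside the cup, roughly centred, about 2.5 mm above the floor. I'll ease it down until the force shows contact.

```bash
python3 -m jog '{"offset":[[0,0,-0.03],[0,0,-0.02],[0,0,0],[0,0,0]],"angular":[[0,0,0],[0,0,0],[0,0,0],[0,0,0]],"jaw":[10,10,10,10]}'
python3 -m jog '{"offset":[[0,0,-0.02],[0,0,-0.01],[0,0,0],[0,0,0]],"angular":[[0,0,0],[0,0,0],[0,0,0],[0,0,0]],"jaw":[10,10,10,10]}'
```

```text
time: 20.7
tool_pos: [0.5517, -0.1783, 0.1523]
tool_rot: [-0.698, 0.699, -0.11, 0.111]
contact_force: [-0.5, 0.5, 0.1]
gripper_width: 0.171
time: 21.1
tool_pos: [0.5522, -0.1786, 0.1522]
tool_rot: [-0.698, 0.699, -0.11, 0.111]
contact_force: [-2.0, -1.0, 5.7]
gripper_width: 0.173
```

```bash
python3 -m jog '{"offset":[[0,0,0.02],[0,0,0.01],[0,0,0],[0,0,0],[0,0,0],[0,0,0],[0,0,0],[0,0,0],[0,0,0],[0,0,0]],"angular":[[0,0,0],[0,0,0],[0,0,0],[0,0,0],[0,0,0],[0,0,0],[0,0,0],[0,0,0],[0,0,0],[0,0,0]],"jaw":[10,10,17,18,20,24,30,40,50,50]}'
python3 - <<'E'
from h import *
for n in ("scene","top"):cv2.imwrite(f"pics/{n}13.png",manip.grab_frame(n))
crop("pics/scene13.png","pics/s13c.png",170,180,110,130,6)
E
```

```text
time: 22.1
tool_pos: [0.5514, -0.1782, 0.1518]
tool_rot: [0.698, -0.698, 0.11, -0.11]
contact_force: [0.0, -0.5, 0.4]
gripper_width: 0.59
```

View pics/s13c.png

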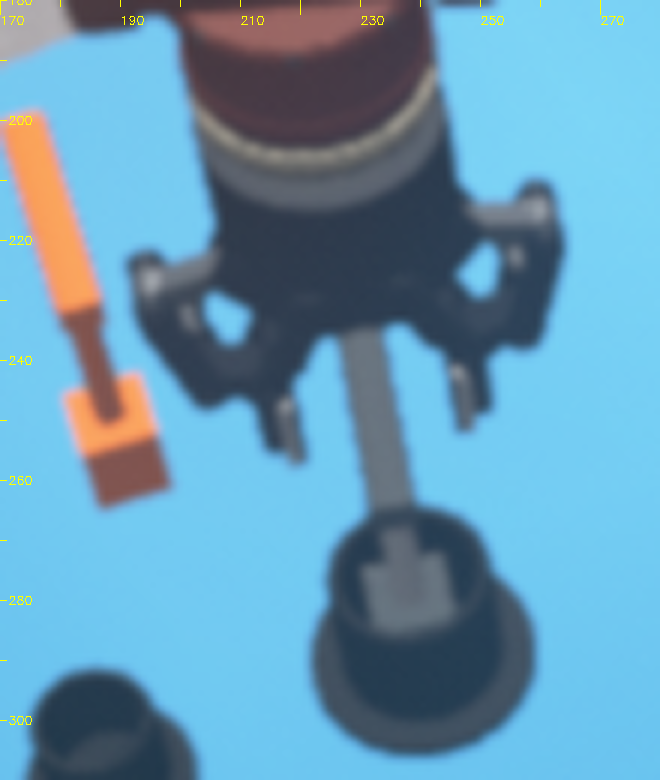

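Released and standing. Next I retreat straight up.

```bash
python3 -m jog '{"offset":[[0,0,0.2],[0,0,0.4],[0,0,0.5],[0,0,0.5],[0,0,0.5],[0,0,0.4],[-0.4,0,0.3],[-0.6,0,0],[-0.6,0,0],[-0.3,0,0],[0,0,0],[0,0,0]],"angular":[[0,0,0],[0,0,0],[0,0,0],[0,0,0],[0,0,0],[0,0,0],[0,0,0],[0,0,0],[0,0,0],[0,0,0],[0,0,0],[0,0,0]],"jaw":[50,50,50,50,50,50,50,50,50,50,50,50]}'
python3 - <<'E'
from h import *
for n in ("scene","top"):cv2.imwrite(f"pics/{n}14.png",manip.grab_frame(n))
crop("pics/top14.png","pics/t14c.png",360,235,110,90,7)
E
```

```text
time: 23.4
tool_pos: [0.4567, -0.1783, 0.2926]
tool_rot: [-0.698, 0.699, -0.11, 0.111]
contact_force: [-0.2, 0.7, -0.1]
gripper_width: 0.584
```

View pics/scene14.png

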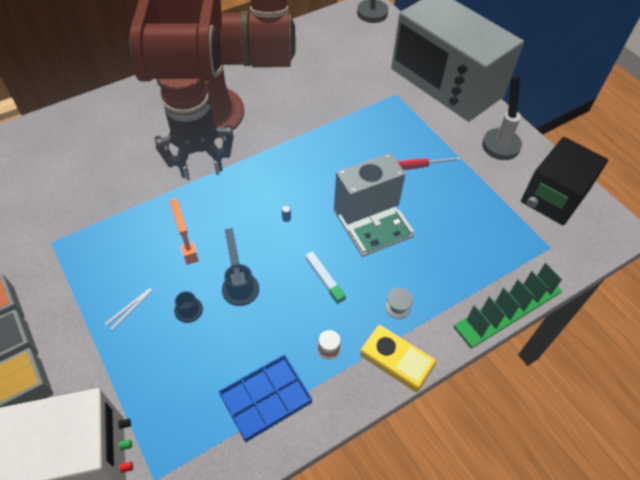

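View pics/t14c.png

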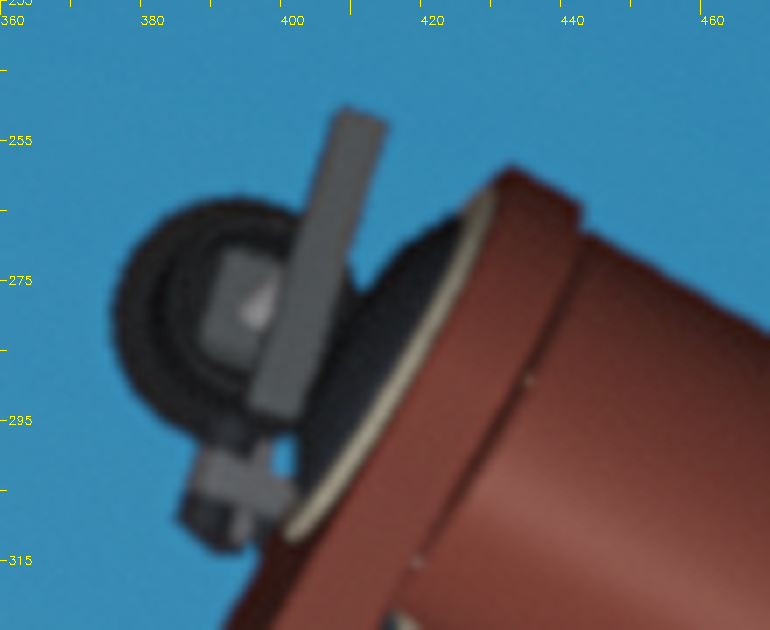

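Run:
```python
from h import *
crop("pics/scene14.png","pics/s14c.png",360,200,40,40,14)
```

```text
(no output)
```

View pics/s14c.png

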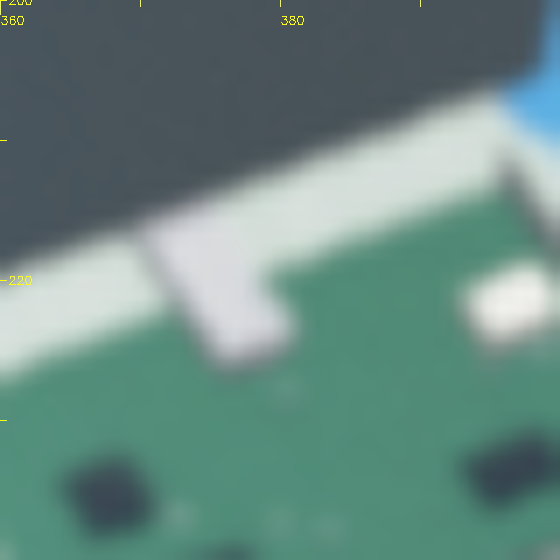

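The latch tip is at about (376,225), unchanged from the stop. The key is upright in the large cup and the bystanders are where they were, so I'm handing in.

```bash
python3 -c "
from plant import manip
print(manip.job_done())"
```

```text
the job is handed in; nothing more can be done
None
```

I turned the latch to its stop with the dark steel T-key, stood the key back upright in the large cup and let go. The job was handed in after about 23.5 s of the 69 s allowed, and it reports no verdict.

**Engaging the stem:** I pressed the stem a few millimetres with about 3.5 N. I then swept clockwise until the force fell away, with the key turned about 0.5 rad clockwise of world x. The foot went about 30 mm below the stem's rest top, by arm position.

**Turning the latch:** The key needed about 0.1 to 0.18 N m on the way round. At the stop it read about 0.20 N m averaged, with single noisy readings up to 0.25, and the arm no longer moved. I unwound the key slightly before drawing it out.

**Last checks:**
- The latch tip stayed at the same place, scene (376,225), after the key was out, which fits the modelled 0.9 rad to within about 0.05 rad.
- The key stands upright and released in its cup. The fingers are clear and the wrist force is about zero.
- The bystanders look unmoved in the scene picture. I judged this by eye and did not measure it.

**What disagreed:**
- The two cameras differed by 2 to 4 mm on the well's position, so I used a value between them.
- The downward force drifted to about 6 N during the turn, against a resting 2.7 N, and went back to normal once I unwound.

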